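# Switch the pen blaster to another grit and purge the line

### The job

The pen blaster (the low grey box with four clear tanks on its deck) is still set to what was used last. With the fingertips push the upright tab of its selector round, click by click, until it points at the tank with the wing-nut cap and rests in that click; then press the round purge button on the deck's front left corner fully down, hold it for two seconds so the old grit is blown out of the line, and let go. Only push and press, and gently: grip and lift nothing, and leave the tanks and everything standing around where they are.

Things in the scene. Friction and masses are not known exactly. Their poses are not given: they have to be found in the camera images.
- blaster: Pen blaster, a low grey box fixed to the bench, 154 mm deep (x -58 to +96 mm in its frame), 236 mm wide (y -118 to +118), its level deck 60 mm above the bench; a round gauge stands on the deck's back edge (44 mm high), a pen is clipped along the front. Origin: on the bench right under the selector's axle; z up, front faces its -x. Position and yaw vary. Its +y is to the robot's left.
- selector (a joint): Angle of the grit selector about its upright axle at the blaster's origin (rad). 0: the tab points along the blaster's +x, at the short cross bar on the deck (all shut). Positive: anticlockwise from above, towards the blaster's +y. Clicks at -1.396, -0.698, 0, 0.698, 1.396 (40 degrees apart); a tank stands at each but 0, 90 mm from the axle. Stops at -1.55 and 1.55.
- hub_top (a point): Top centre of the selector's hub (28 mm across, 13 mm above the deck), on the axle; x along the tab. The hub sits on a flat metal disc 72 mm across, top 7 mm above the deck. A sprung ball clicks the selector in: it takes about 3 to 4 N sideways on the tab to leave a click; past the middle between two clicks the ball pulls it on into the next, short of it back.
- tab_tip (a point): Middle of the outer end face of the selector's upright black tab, 44 mm from the axle, 20 mm above the deck (80 mm above the bench); x of this point points outwards along the tab. The tab stands on the disc along its radius, 18 to 44 mm from the axle, 9 mm thick, its top 35 mm above the deck.
- tank_wing: The wanted tank: clear upright pot 40 mm across with a black wing-nut cap (a bar 52 x 10 mm across the top, its top 56 mm above the deck). Fixed. Origin: centre of its underside, on the deck. It stands at one of the two outermost clicks; which one varies.
- tank_dome: Same pot with a smooth domed black cap, 53 mm high. Fixed; origin as for the other.
- tank_hex: Same pot with a hexagonal black cap, 53 mm high. Fixed; origin as for the other.
- tank_ring: Same pot with a flat round stepped black cap, 53 mm high. Fixed; origin as for the other.
- purge (a joint): Travel of the purge button in m: 0 up, 0.006 fully down; springs back. Fully down takes 5 N.
- purge_top (a point): Centre of the top of the round purge button, 26 mm across, on the deck's front left corner, at blaster x -34, y +88 mm; moves down with it.
- dish: Small clear dappen dish, 33 mm across, 27 mm high, loose on the deck's front right corner, mirrored to the button. Origin: underside centre. Leave alone.
- model_near: Plaster jaw model, 50 x 61 x 31 mm, loose on the bench to the left of the blaster. Leave alone.
- jar: Small wax jar with black lid, 42 mm across, 36 mm high, loose on the bench to the right of the blaster. Leave alone.
- model_far: Plaster jaw model, 50 x 61 x 31 mm, loose further left. Leave alone.
- spatula: Plaster spatula with wooden handle, 204 mm long, loose on the bench further left. Leave alone.
- polish_jar: White jar, 51 mm across, 46 mm high, loose on the bench at the far left. Leave alone.

How it is judged (in metres and radians):
On the way, in this order (a step that is already met when the one before it is completed fails the run):
1. the selector rests in the click of the tank with the wing-nut cap (((y of tank_wing in the frame of blaster above 0.08 m and value of joint selector between 1.296 and 1.496 rad) or (y of tank_wing in the frame of blaster below -0.08 m and value of joint selector between -1.496 and -1.296 rad))), for 0.3 s.
2. the purge button is held fully down for two seconds (1.5 s counts), the selector staying at that tank (value of joint purge above 0.0045 m and ((y of tank_wing in the frame of blaster above 0.08 m and value of joint selector between 1.296 and 1.496 rad) or (y of tank_wing in the frame of blaster below -0.08 m and value of joint selector between -1.496 and -1.296 rad))), for 1.5 s.
At the end, for the whole second after the job is handed in: The selector is at rest within 0.1 rad of the click of the tank with the wing-nut cap, the purge button has been held at least 4.5 mm down for at least 1.5 s after that and is up again (under 1.5 mm), and the loose things stand within 20 mm of where they stood (((y of tank_wing in the frame of blaster above 0.08 m and value of joint selector between 1.296 and 1.496 rad) or (y of tank_wing in the frame of blaster below -0.08 m and value of joint selector between -1.496 and -1.296 rad)) and value of joint purge below 0.0015 m and velocity of joint selector between -0.05 and 0.05 rad/s and distance of each of dish, model_near, jar, model_far, spatula, polish_jar from where it was at the start of the episode below 0.02 m); the robot touches nothing.
It fails at once if the selector's tab is forced or gripped (over 15 N) (contact force between the fingers and selector above 15 N).
It fails at once if a tank is leaned on or taken hold of (over 10 N) (contact force between any of the fingers, the arm and tank_wing above 10 N or contact force between any of the fingers, the arm and tank_dome above 10 N or contact force between any of the fingers, the arm and tank_hex above 10 N or contact force between any of the fingers, the arm and tank_ring above 10 N).
It fails at once if a loose thing is moved or lifted by more than 20 mm (distance of any of dish, model_near, jar, model_far, spatula, polish_jar from where it was at the start of the episode above 0.02 m).
It also fails if it takes over 64 s, if anything falls off the work surface, if the arm or the gripper's body presses on something with over 40 N, if the wrist force passes 120 N, or if a joint passes its speed limit or range.

### The arm

A 6-joint arm with a two-finger parallel gripper is mounted at the origin on a cart in front of the work surface, level with it; the furniture and walls round the work are solid. World frame = base frame: x ahead of the robot, y to its left, z up, the work surface at z = 0. Lengths are in m, angles in degrees, forces in N, time in s.
With the tool pointing down it reaches from about 0.3 to 0.775 m from the base axis. Payload 14.6 kg.
Tool frame: the origin (TCP) lies at the very end of the fingers, on their centre line; the grasp point (between the pads) lies 19 mm behind it (arm.grip_depth is the distance from the TCP to the grasp point, in m); z points along the fingers, y is the line along which they close (so a half turn about z gives the same grasp; the last joint's range is limited). The gripper opens to 94 mm and grips with 3 to 60 N. Pads are 16 mm wide; open, the fingers measure 119 mm over their backs; the gripper's body (75 mm by 177 mm) begins 78 mm behind the grasp point.
Start: joints at [-69.821, 17.183, 87.147, -0, 75.671, -3.816], TCP at [0.224, -0.502, 0.205] pointing down, gripper open.
Joint ranges: [-173.82, 173.82], [-45.26, 126.66], [13.44, 144.39], [-59.66, 239.66], [0, 175.72], [-146.38, 146.38]. Speed limits (degrees/s): [127.2, 127.2, 147.25, 180, 180, 180].

### API

Orientations are given as [roll, pitch, yaw] about the fixed x, y, z axes, in that order (R = Rz(yaw) Ry(pitch) Rx(roll)).
In Python, from plant import arm, grab_frame, camera_info, find_in gives the robot as it stands. The module is installed in compiled form; this text tells all that it offers.
- The arm moves only by the tool drive_tool, never from a script. Its argument "motion" is a list of rows, each a list of 4 numbers: the shift along the tool's x, y, z in cm, then the turn about the tool's z in degrees. A call has 1 to 10 rows; each row shifts and turns the commanded pose from where the row before left it, along the tool's axes as they then stand; what a row does not reach is not made up. A row lasts 1/8 s, in which the tool goes at most 62.5 mm and 10.7 degrees, less where a joint would pass 70% of its speed; a pose out of reach is approached as far as the arm can. A call with a gripper value outside its range is refused whole. "jaw" is the closure, from -1 (fully open) to 1 (shut), set as the call begins (left out, the last holds). The fingers move at their own pace and stop on an object; "squeeze" is the grip in N (left out, the last holds). Time passes only in rows, so rows that do not move let the fingers close. It gives the time, the measured TCP pose, the force, the opening and the grip force at its end, in the units of the state.
- arm.get_obs(): the state, without advancing time (a new reading comes with each control period).
- grab_frame(name): name is "scene" or "top" or "wrist"; returns (picture, depth): 480x640x3 uint8, blue, green, red; 480x640 float32, m along the optical axis (not along the pixel's ray), 0 where there is no reading.
- camera_info(name): a dict with "K" (3x3 intrinsics, pixels), "R" (3x3) and "t" (3): a world point X has camera coordinates R X + t; the wrist camera has in their place "hand_eye" (4x4, takes a point from camera to tool coordinates, whose origin is the TCP and whose axes are the flange's). Camera axes: x right, y down, z forward; pixel columns grow to the right and rows downward; lengths in m; the calibration is good to about 2 mm. The wrist camera is an equidistant fisheye: a pixel r from the principal point sees the ray r / f radians off the axis. A picture is of the moment at which its call begins: read the wrist's pose just before it. camera_info takes no time and is no camera call.
- arm.close_job(): hands the job in; it is judged then, once.
Trained networks look in the newest picture that a camera, given by its name, has taken for a name from the list of things; names that differ only in an ending like _2 or _b are one class to them, and where a whole thing is asked for, a point or a joint stands for the part that bears it (a point fixed in the world has none). Each returns a list of dicts, best first, with "score" (0 to 1); they miss things now and then, are a little off and sometimes report something else, mostly with a low value. They report only what shows in the picture. A call takes as long as a camera call.
- find_in(target, camera): "bbox" ([left, top, width, height] in pixels, round what is visible of it).
The state is a dict: "clock": time; "joint_positions": joint angles; "qvel": joint speeds; "joint_efforts": joint torques, N m; "position": TCP position; "tcp_rot": TCP orientation; "force": force on the tool from outside, world axes, zero at the start; "ft_torque": the same for the moment, N m; "opening": opening from 0.0 (shut) to 1.0 (fully open); "grip_force": force on a finger pad.
Only numpy, scipy, OpenCV 4.12 (cv2) and the standard library are available. Lean on these libraries where they do the work, as an engineer would, in place of code of your own. Each camera call takes 0.05 s, during which the arm holds its last target. There are 200 camera calls.

## Working session

There is one attempt and no reset: what is moved stays moved. The work goes in short steps, Python scripts to look and compute and a tool call to move; the robot and the scene stay as the last step left them, time stands still between calls to the robot, and variables do not carry over. Pictures are saved under pics/ and viewed, at most 10 in all, crops included, and the job is handed in when it is done.

Besides the shell and the picture viewer there is one more tool, called after ">>>" as name([rows], argument=value, ...), one row to a line, values as JSON. drive_tool: Moves the arm, as the interface text tells. Its arguments: {"type":"object","properties":{"motion":{"type":"array"},"jaw":{"type":"number"},"squeeze":{"type":"number"}},"required":["motion"]}

```bash
mkdir -p pics; python3 - <<'E'
from plant import arm, grab_frame, camera_info, find_in
import cv2, numpy as np
print(arm.get_obs())
for c in ["scene","top"]:
    im,d=grab_frame(c); cv2.imwrite(f"pics/{c}0.png",im); np.save(f"pics/{c}0.npy",d)
    i=camera_info(c); print(c,i)
    for n in ["blaster","selector","tank_wing","tank_dome","tank_hex","tank_ring","purge","dish","tab_tip","jar","model_near"]:
        r=find_in(n,c); print(n,[(np.round(x["bbox"]).tolist(),round(x["score"],2)) for x in r[:2]])
E
```

```text
{'clock': 0.0, 'joint_positions': array([-6.98219480e+01,  1.72162906e+01,  8.71790883e+01, -6.88474908e-04,
        7.56716985e+01, -3.81549169e+00]), 'qvel': array([ 0.08298946,  0.00562203,  0.03762079, -0.11760371,  0.03840217,
       -0.02794722]), 'joint_efforts': array([-1.19577420e-03, -5.31810594e+01, -3.52735627e+01,  7.07741152e-02,
        2.43823574e-02, -9.77616469e-05]), 'position': array([ 0.22355629, -0.50223052,  0.20488895]), 'tcp_rot': array([-1.79933027e+02, -3.79819800e-03,  2.39937122e+01]), 'force': array([ 0.09059365, -0.21748123, -0.6153267 ]), 'ft_torque': array([ 0.00330276, -0.00756107, -0.02916089]), 'grip_force': 0.0, 'opening': 0.9993863296906339}
scene {'K': array([[513.7508782 ,   0.        , 324.13463376],
       [  0.        , 513.7508782 , 245.57673283],
       [  0.        ,   0.        ,   1.        ]]), 'R': array([[ 0.53253395, -0.84627997, -0.01475822],
       [-0.40366822, -0.23861129, -0.88324211],
       [ 0.74394863,  0.47631383, -0.46868494]]), 't': array([-0.2319012 ,  0.26621978,  0.86578579])}
blaster [([328.0, 237.0, 125.0, 81.0], 0.
[... 765 characters left out ...]
5 ,  0.01742515],
       [-0.99534557, -0.02878709, -0.09197005],
       [ 0.09242343, -0.01483359, -0.9956093 ]]), 't': array([0.01994879, 0.51887017, 1.03315948])}
blaster [([335.0, 214.0, 116.0, 90.0], 0.56)]
selector []
tank_wing [([422.0, 249.0, 30.0, 24.0], 0.84)]
tank_dome [([346.0, 239.0, 21.0, 19.0], 0.78)]
tank_hex [([366.0, 214.0, 16.0, 25.0], 0.61)]
tank_ring [([419.0, 227.0, 18.0, 19.0], 0.73)]
purge [([423.0, 276.0, 16.0, 17.0], 0.66), ([347.0, 265.0, 13.0, 13.0], 0.61)]
dish [([425.0, 274.0, 18.0, 20.0], 0.71)]
tab_tip [([379.0, 247.0, 37.0, 30.0], 0.77)]
jar [([452.0, 254.0, 17.0, 17.0], 0.82)]
model_near [([303.0, 242.0, 21.0, 17.0], 0.91), ([379.0, 246.0, 35.0, 32.0], 0.7)]
```

```bash
cat > h.py <<'E'
import numpy as np, cv2
from plant import camera_info
def at_z(cam,u,v,z):
    i=camera_info(cam); K,R,t=i["K"],i["R"],i["t"]
    d=R.T@np.linalg.inv(K)@[u,v,1]; c=-R.T@t
    return c+d*(z-c[2])/d[2]
E
python3 - <<'E'
import cv2,numpy as np
from h import *
a=cv2.imread("pics/top0.png")[195:315,285:475]; b=cv2.imread("pics/scene0.png")[215:325,290:480]
a=cv2.resize(a,(760,480),interpolation=cv2.INTER_CUBIC)
cv2.imwrite("pics/topc.png",a)
b=cv2.resize(b,(760,440),interpolation=cv2.INTER_CUBIC);cv2.imwrite("pics/scenec.png",b)
for n,u,v,z in [("wing",437,261,.116),("dome",356.5,248.5,.113),("hex",374,226.5,.113),("ring",428,236.5,.113),("purge",353.5,271.5,.068),("dish",434,284,.087)]:
    print(n,at_z("top",u,v,z).round(4))
E
```

```text
wing [ 0.4753 -0.2106  0.116 ]
dome [ 0.4969 -0.0418  0.113 ]
hex [ 0.5444 -0.0778  0.113 ]
ring [ 0.5266 -0.1922  0.113 ]
purge [ 0.4499 -0.0406  0.068 ]
dish [ 0.4274 -0.2122  0.087 ]
```

View pics/topc.png

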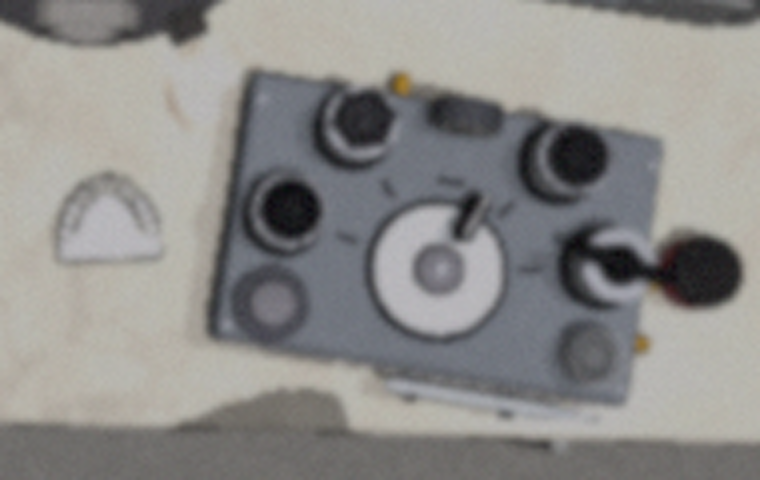

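View pics/scenec.png

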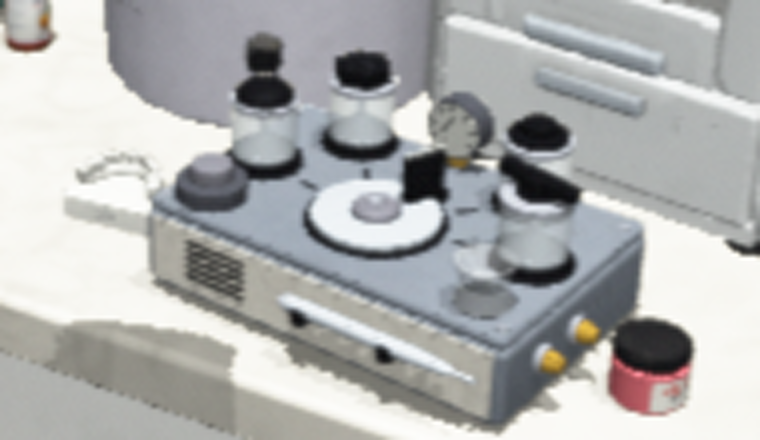

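The top crop shows the wing tank at the far right (crop 618,263), the hub at (438,268) and the tab pointing up and right at (470,212). The purge button is at the lower left (270,302), and the jar stands just right of the wing tank. The scene crop agrees.

```bash
python3 - <<'E'
import numpy as np
from h import *
from scipy.optimize import least_squares
c=lambda x,y:(285+x/4-.375,195+y/4-.375)
a=np.radians([-80,-40,40,80])
L=[[.09*np.cos(t),.09*np.sin(t)] for t in a]+[[0,0],[-.034,.088],[-.034,-.088]]
P=[at_z("top",*c(*p),z)[:2] for p,z in [((618,263),.114),((577,155),.113),((364,119),.113),((291,207),.113),((438,268),.073),((270,300),.068),((588,351),.075)]]
L=np.array(L);P=np.array(P)
f=lambda q:P-(q[:2]+L@np.array([[np.cos(q[2]),np.sin(q[2])],[-np.sin(q[2]),np.cos(q[2])]]))
r=least_squares(lambda q:f(q).ravel(),[.48,-.12,0],loss="soft_l1",f_scale=.003)
print(r.x.round(4),np.degrees(r.x[2]),f(r.x).round(4).tolist())
t=at_z("top",*c(474,212),.092)[:2]-r.x[:2]; print("tab",np.hypot(*t),np.degrees(np.arctan2(t[1],t[0])-r.x[2]))
# depth fit of deck height
d=np.load("pics/top0.npy"); 
i=camera_info("top")
for p in [(438,268),(340,300),(270,300),(618,263),(540,330)]:
    u,v=c(*p); z=d[int(round(v)),int(round(u))]; print(p,(i["R"].T@(z*np.linalg.inv(i["K"])@[u,v,1]-i["t"])).round(4))
E
```

```text
[ 0.474  -0.1281 -0.1385] -7.9342507446848884 [[-0.0005, 0.0024], [-0.0011, 0.0009], [-0.0012, -0.0008], [-0.0003, -0.0011], [-0.0003, -0.0003], [0.0014, -0.0012], [0.0026, 0.0004]]
tab 0.03330768943995205 -20.521678672947193
(438, 268) [ 0.4737 -0.1283  0.0735]
(340, 300) [ 0.4553 -0.0771  0.0572]
(270, 300) [ 0.4534 -0.0363  0.0821]
(618, 263) [ 0.4766 -0.2145  0.118 ]
(540, 330) [ 0.4419 -0.1882  0.057 ]
```

>>> drive_tool([
  [3.8, -2.4, 0, 0],
  [3.8, -2.4, 0, 0],
  [3.8, -2.4, 0, 0],
  [3.8, -2.4, 0, 0],
  [3.8, -2.4, 0, 0],
  [3.8, -2.4, 0, 0],
  [3.8, -2.4, 0, 0],
  [3.8, -2.4, 0, 0],
  [3.8, -2.4, 0, 0],
  [3.8, -2.4, 0, 0],
], jaw=1, squeeze=10)

```text
clock: 2.45
position: [0.4739, -0.1273, 0.2056]
tcp_rot: [180.0, -0.0, 24.0]
force: [0.3, -0.7, 0.5]
opening: 0.009
grip_force: 0.0
```

>>> drive_tool([
  [0, 0, 0, -9.5],
  [0, 0, 0, -9.5],
  [0, 0, 0, -9.5],
  [0, 0, 0, -9.5],
  [0, 0, 0, 0],
  [0, 0, 0, 0],
])

```text
clock: 3.2
position: [0.4732, -0.1287, 0.2055]
tcp_rot: [-180.0, -0.0, 61.8]
force: [-0.1, -0.6, 0.5]
opening: 0.005
grip_force: 0.0
```

```bash
cat >> h.py <<'E'
from scipy.spatial.transform import Rotation as Ro
def wray(o,u,v,z):
    i=camera_info("wrist"); K=i["K"]; H=np.array(i["hand_eye"])
    a=np.array([(u-K[0,2])/K[0,0],(v-K[1,2])/K[1,1]]); r=np.hypot(*a)
    d=np.r_[a/max(r,1e-9)*np.sin(r),np.cos(r)]
    R=Ro.from_euler("xyz",o["tcp_rot"],degrees=True).as_matrix()
    c=R@H[:3,3]+o["position"]; d=R@H[:3,:3]@d
    return c+d*(z-c[2])/d[2]
def wpix(o,X):
    i=camera_info("wrist"); K=i["K"]; H=np.array(i["hand_eye"])
    R=Ro.from_euler("xyz",o["tcp_rot"],degrees=True).as_matrix()
    p=H[:3,:3].T@(R.T@(np.array(X)-o["position"])-H[:3,3])
    th=np.arctan2(np.hypot(p[0],p[1]),p[2]); a=p[:2]/np.hypot(p[0],p[1])*th
    return K[0,0]*a[0]+K[0,2],K[1,1]*a[1]+K[1,2]
E
python3 - <<'E'
from h import *
from plant import arm,grab_frame
import pickle
o=arm.get_obs(); im,d=grab_frame("wrist"); cv2.imwrite("pics/w1.png",im); pickle.dump(o,open("pics/w1.pkl","wb"))
print(o["clock"],o["position"],o["tcp_rot"],o["joint_positions"],o["opening"]); print(camera_info("wrist"))
E
```

```text
3.2 [ 0.47319776 -0.12867145  0.20545945] [-1.79999987e+02 -7.70968054e-04  6.17819830e+01] [-1.94927351e+01  9.55505148e+00  9.65485433e+01  7.95166975e-04
  7.38963008e+01  8.72506136e+00] 0.0050965331242150925
{'K': array([[371.64829954,   0.        , 316.87171215],
       [  0.        , 371.64829954, 236.970527  ],
       [  0.        ,   0.        ,   1.        ]]), 'hand_eye': array([[-7.51280822e-04, -9.59302069e-01, -2.82380905e-01,
         8.32193196e-02],
       [ 9.99998643e-01, -1.13465270e-03,  1.19411358e-03,
         2.42945839e-04],
       [-1.46591989e-03, -2.82379625e-01,  9.59301620e-01,
        -1.78573601e-01],
       [ 0.00000000e+00,  0.00000000e+00,  0.00000000e+00,
         1.00000000e+00]])}
```

View pics/w1.png

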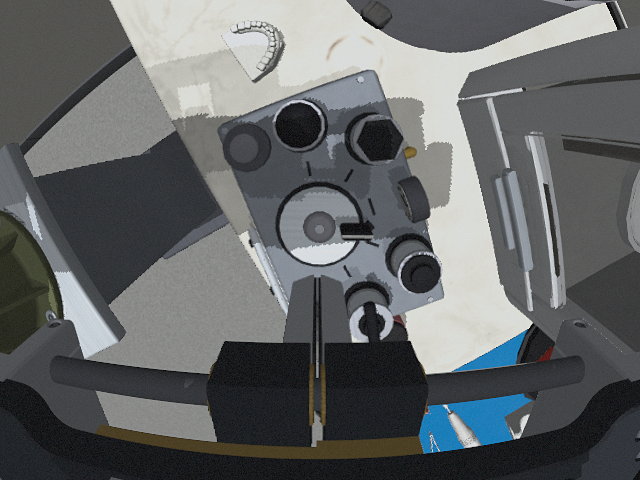

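The wrist view shows the hub at (319,228), the tab from (342,231) to (372,231) and the purge button at (246,147). The fingers are shut, and the deck is clear on the tab's anticlockwise side.

```bash
python3 - <<'E'
from h import *
import pickle
o=pickle.load(open("pics/w1.pkl","rb"))
for n,u,v,z in [("hub",319,228,.073),("purge",246,147,.082),("dome",299,125,.113),("hex",377,139,.11),("ring",422,272,.113),("wing",372,322,.116)]:
    print(n,wray(o,u,v,z)[:2].round(4))
q=np.array([.474,-.1281,-.1385])
for s in (0,-20,-40):
    f=q[2]+np.radians(s); print(s,[np.round(wpix(o,[q[0]+r*np.cos(f),q[1]+r*np.sin(f),z]),0).tolist() for r in(.018,.044) for z in(.067,.095)])
im=cv2.imread("pics/w1.png")[170:300,250:410]; cv2.imwrite("pics/w1c.png",cv2.resize(im,None,fx=4.6,fy=4.6,interpolation=cv2.INTER_CUBIC))
E
```

```text
hub [ 0.4753 -0.1301]
purge [ 0.4564 -0.0393]
dome [ 0.5038 -0.0459]
hex [ 0.5494 -0.0815]
ring [ 0.5361 -0.1921]
wing [ 0.4812 -0.2115]
0 [[336.0, 218.0], [338.0, 226.0], [364.0, 208.0], [368.0, 215.0]]
-20 [[337.0, 225.0], [339.0, 234.0], [366.0, 225.0], [371.0, 233.0]]
-40 [[336.0, 232.0], [337.0, 241.0], [363.0, 241.0], [367.0, 251.0]]
```

View pics/w1c.png

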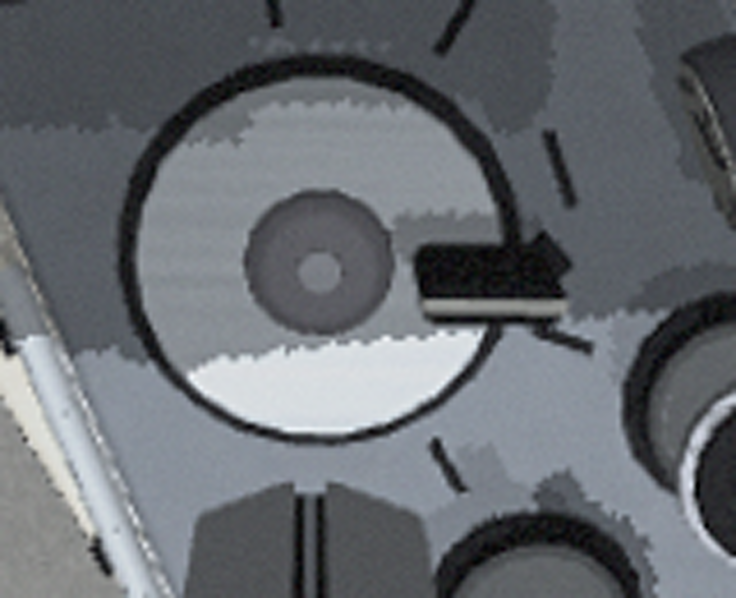

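The tab sits about 20° towards the wing side. I'll come down on its anticlockwise side.

>>> drive_tool([
  [1.4, 1.75, 0, 0],
  [1.4, 1.75, 0, 0],
  [0, 0, 3, 0],
  [0, 0, 3, 0],
  [0, 0, 3, 0],
  [0, 0, 2, 0],
  [0, 0, 1.6, 0],
  [0, 0, 0, 0],
  [0, 0, 0, 0],
])

```text
clock: 4.38
position: [0.5177, -0.1205, 0.0802]
tcp_rot: [179.9, -0.0, 62.0]
force: [-0.7, -0.3, 0.3]
opening: 0.003
grip_force: 0.0
```

```bash
python3 - <<'E'
from h import *
from plant import arm,grab_frame
o=arm.get_obs(); im,d=grab_frame("wrist"); cv2.imwrite("pics/w2.png",im[140:400,160:500])
print(o["clock"],o["position"],o["tcp_rot"],o["force"])
E
```

```text
4.375 [ 0.51767695 -0.12049623  0.0802137 ] [ 1.79940836e+02 -1.31664262e-02  6.19698990e+01] [-0.69093578 -0.25815232  0.29904943]
```

View pics/w2.png

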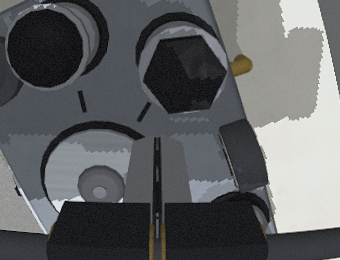

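>>> drive_tool([
  [-0.5, 0, 0, 0],
  [-0.5, 0, 0, 0],
  [-0.3, 0, 0, 0],
  [-0.1, 0, 0, 0],
  [-0.1, 0, 0, 0],
  [-0.1, 0, 0, 0],
  [-0.18, 0.06, 0, 3],
  [-0.18, 0.06, 0, 3],
  [-0.18, 0.06, 0, 3],
])

```text
clock: 5.55
position: [0.5085, -0.1401, 0.0794]
tcp_rot: [-180.0, -0.0, 52.9]
force: [1.2, -1.4, 0.4]
opening: 0.008
grip_force: 0.0
```

>>> drive_tool([
  [-0.18, 0.06, 0, 3],
  [-0.18, 0.06, 0, 3],
  [-0.18, 0.06, 0, 3],
  [-0.18, 0.06, 0, 3],
])

```text
clock: 6.05
position: [0.5058, -0.1467, 0.0795]
tcp_rot: [180.0, -0.1, 40.9]
force: [3.1, 3.7, -0.3]
opening: 0.006
grip_force: 2.4
```

>>> drive_tool([
  [-0.18, 0.06, 0, 3],
  [-0.18, 0.06, 0, 3],
  [-0.18, 0.06, 0, 3],
])

```text
clock: 6.42
position: [0.5028, -0.1516, 0.0795]
tcp_rot: [180.0, -0.1, 31.9]
force: [2.2, 0.8, -1.2]
opening: 0.006
grip_force: 1.6
```

>>> drive_tool([
  [-0.18, 0.06, 0, 3],
  [-0.18, 0.06, 0, 3],
  [-0.18, 0.06, 0, 3],
])

```text
clock: 6.8
position: [0.4987, -0.156, 0.0795]
tcp_rot: [180.0, -0.0, 22.9]
force: [0.8, -0.1, -0.3]
opening: 0.005
grip_force: 0.2
```

>>> drive_tool([
  [-0.18, 0.06, 0, 3],
  [-0.18, 0.06, 0, 3],
  [-0.18, 0.06, 0, 3],
  [0, 0, 0, 0],
])

```text
clock: 7.3
position: [0.4941, -0.1595, 0.0795]
tcp_rot: [180.0, -0.0, 14.0]
force: [0.2, -0.0, -0.8]
opening: 0.007
grip_force: 0.0
```

```bash
python3 - <<'E'
from h import *
from plant import arm,grab_frame
o=arm.get_obs(); im,d=grab_frame("scene"); cv2.imwrite("pics/s3.png",cv2.resize(im[200:330,280:480],None,fx=4,fy=4,interpolation=cv2.INTER_CUBIC))
print(o["clock"],o["position"],o["tcp_rot"],o["force"])
E
```

```text
7.3 [ 0.4940877  -0.15951127  0.07946022] [ 1.79998986e+02 -1.37937696e-03  1.40100776e+01] [ 0.21869886 -0.00754397 -0.7552668 ]
```

View pics/s3.png

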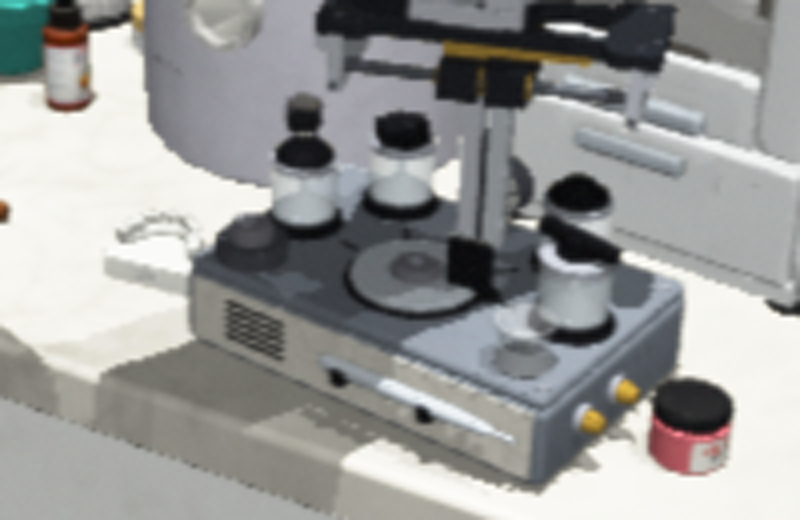

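The scene crop shows the tab just past the fingers at (470,262), pointing at the wing tank, and the contact force has dropped to nothing. I'll back off and check.

>>> drive_tool([
  [0.7, 0, 0, 0],
  [0.7, 0, 0, 0],
  [0, 0, -3, 0],
  [0, 0, -3, 0],
  [0, 0, -3, 0],
  [0, 0, -3, 0],
  [-2.5, -2.5, 0, 0],
  [-2.5, -2.5, 0, 0],
  [0, 0, 0, 0],
  [0, 0, 0, 0],
])

```text
clock: 8.6
position: [0.4478, -0.1199, 0.1997]
tcp_rot: [180.0, -0.0, 14.0]
force: [-0.2, 0.7, -0.2]
opening: 0.002
grip_force: 0.0
```

```bash
python3 - <<'E'
from h import *
from plant import arm,grab_frame
o=arm.get_obs(); im,d=grab_frame("wrist"); 
print(o["clock"],o["position"],o["tcp_rot"],o["force"])
q=np.array([.4748,-.1290,-.1385])
for s in (-40,-60,-70,-80):
    f=q[2]+np.radians(s); print(s,[np.round(wpix(o,[q[0]+r*np.cos(f),q[1]+r*np.sin(f),z]),0).tolist() for r in(.018,.044) for z in(.067,.095)])
h=np.array(wpix(o,[q[0],q[1],.073])); print(h)
x,y=[int(max(0,v)) for v in h-[100,80]]; print(x,y)
cv2.imwrite("pics/w4.png",cv2.resize(im[y:y+150,x:x+200],None,fx=4,fy=4,interpolation=cv2.INTER_CUBIC))
E
```

```text
8.6 [ 0.44784264 -0.11988052  0.19971488] [ 1.79976390e+02 -3.20862340e-02  1.40154796e+01] [-0.21932341  0.69504493 -0.19763432]
-40 [[354.0, 191.0], [357.0, 197.0], [381.0, 177.0], [387.0, 182.0]]
-60 [[356.0, 198.0], [359.0, 205.0], [386.0, 194.0], [392.0, 200.0]]
-70 [[356.0, 202.0], [360.0, 209.0], [386.0, 203.0], [392.0, 210.0]]
-80 [[355.0, 205.0], [359.0, 212.0], [384.0, 212.0], [390.0, 219.0]]
[335.28768159 202.29299496]
235 122
```

View pics/w4.png

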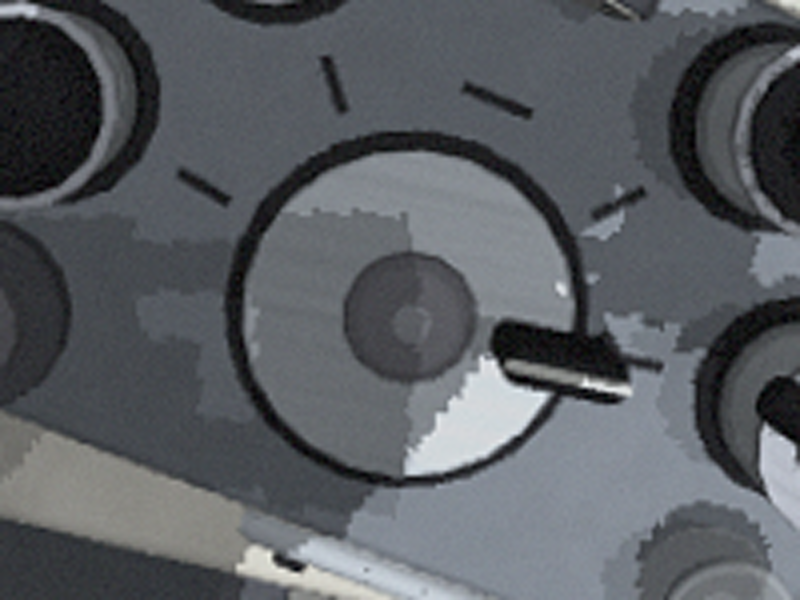

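The wrist crop shows the tab lined up with its deck mark and pointing at the wing tank, its top edge running from (505,360) to (625,390). That matches the projection for -80°. Next is the purge button.

>>> drive_tool([
  [1.3, -3.9, 0, 0],
  [1.3, -3.9, 0, 0],
  [0, 0, 3, 0],
  [0, 0, 3, 0],
  [0, 0, 3, 0],
  [0, 0, 1.5, 0],
  [0, 0, 0, 0],
  [0, 0, 0, 0],
])

```text
clock: 9.65
position: [0.4541, -0.0379, 0.0954]
tcp_rot: [180.0, -0.1, 14.0]
force: [-0.5, 0.6, 0.4]
opening: 0.002
grip_force: 0.0
```

>>> drive_tool([
  [0, 0, 0.2, 0],
  [0, 0, 0.2, 0],
  [0, 0, 0.2, 0],
  [0, 0, 0, 0],
])

```text
clock: 10.15
position: [0.4534, -0.0377, 0.0884]
tcp_rot: [-180.0, 0.0, 14.0]
force: [-0.1, -0.4, -0.4]
opening: 0.002
grip_force: 0.0
```

>>> drive_tool([
  [0, 0, 0.2, 0],
  [0, 0, 0.2, 0],
  [0, 0, 0.2, 0],
  [0, 0, 0.1, 0],
  [0, 0, 0, 0],
])

```text
clock: 10.78
position: [0.4534, -0.0377, 0.0815]
tcp_rot: [-180.0, 0.0, 14.0]
force: [-1.3, -0.1, 2.0]
opening: 0.007
grip_force: 0.9
```

>>> drive_tool([
  [0, 0, 0.1, 0],
  [0, 0, 0.1, 0],
  [0, 0, 0, 0],
])

```text
clock: 11.15
position: [0.4534, -0.0377, 0.0795]
tcp_rot: [-180.0, 0.0, 14.0]
force: [-1.6, -0.0, 2.4]
opening: -0.0
grip_force: 1.5
```

>>> drive_tool([
  [0, 0, 0.1, 0],
  [0, 0, 0.1, 0],
  [0, 0, 0.1, 0],
  [0, 0, 0, 0],
])

```text
clock: 11.65
position: [0.4535, -0.0377, 0.0764]
tcp_rot: [-180.0, 0.0, 14.0]
force: [-1.8, 0.7, 4.7]
opening: 0.005
grip_force: 2.3
```

>>> drive_tool([
  [0, 0, 0.1, 0],
  [0, 0, 0, 0],
  [0, 0, 0, 0],
])

```text
clock: 12.02
position: [0.4536, -0.0377, 0.0761]
tcp_rot: [180.0, -0.0, 14.0]
force: [-5.7, 1.0, 14.1]
opening: 0.002
grip_force: 6.9
```

The force rose sharply from 4.7 N to 14 N while the tool hardly moved, so the button is on its stop. I'll hold it there for over two seconds.

>>> drive_tool([
  [0, 0, 0, 0],
  [0, 0, 0, 0],
  [0, 0, 0, 0],
  [0, 0, 0, 0],
  [0, 0, 0, 0],
  [0, 0, 0, 0],
  [0, 0, 0, 0],
  [0, 0, 0, 0],
  [0, 0, 0, 0],
  [0, 0, 0, 0],
])

```text
clock: 13.28
position: [0.4535, -0.0377, 0.0761]
tcp_rot: [180.0, -0.0, 14.0]
force: [-4.8, 0.5, 14.5]
opening: 0.004
grip_force: 6.9
```

>>> drive_tool([
  [0, 0, 0, 0],
  [0, 0, 0, 0],
  [0, 0, 0, 0],
  [0, 0, 0, 0],
  [0, 0, 0, 0],
  [0, 0, 0, 0],
  [0, 0, 0, 0],
  [0, 0, 0, 0],
])

```text
clock: 14.28
position: [0.4536, -0.0377, 0.0761]
tcp_rot: [180.0, -0.0, 14.0]
force: [-5.9, 0.9, 13.9]
opening: 0.002
grip_force: 6.9
```

>>> drive_tool([
  [0, 0, -0.3, 0],
  [0, 0, -0.5, 0],
  [0, 0, -2, 0],
  [0, 0, -4, 0],
  [0, 0, -5, 0],
  [-2.6, 3.9, 0, 0],
  [0, 3.9, 0, 0],
  [0, 0, 0, 0],
  [0, 0, 0, 0],
])

```text
clock: 15.4
position: [0.4469, -0.1193, 0.1932]
tcp_rot: [-180.0, 0.0, 14.0]
force: [0.1, 0.5, -0.4]
opening: 0.005
grip_force: 0.0
```

```bash
python3 - <<'E'
from h import *
from plant import arm,grab_frame
o=arm.get_obs(); im,d=grab_frame("wrist"); print(o["clock"],o["position"],o["force"])
q=[.4748,-.1290]; h=np.array(wpix(o,[*q,.073])); x,y=[int(max(0,v)) for v in h-[130,90]]; print(x,y,h)
f=-.1385-np.radians(80); print([np.round(wpix(o,[q[0]+r*np.cos(f),q[1]+r*np.sin(f),.095])-np.array([x,y]),1)*3 for r in(.018,.044)])
cv2.imwrite("pics/w5.png",cv2.resize(im[y:y+180,x:x+260],None,fx=3,fy=3,interpolation=cv2.INTER_CUBIC))
E
```

```text
15.4 [ 0.44689841 -0.11931184  0.19323403] [ 0.09632905  0.50365731 -0.44807633]
206 112 [336.74521748 202.72259051]
[array([465.3, 303.3]), array([561.6, 324. ])]
```

View pics/w5.png

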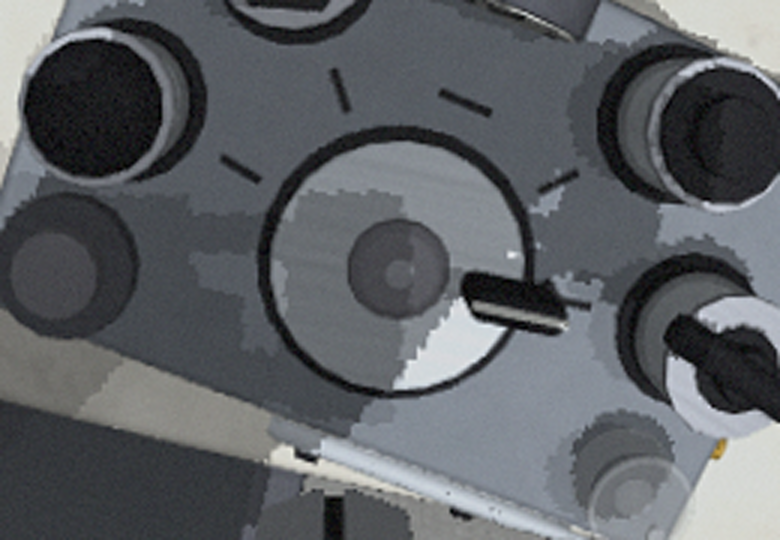

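The tab's top edge, from (467,303) to (563,326), still matches the projection for -80°. The button at (53,275) is up, and the dish at (635,490) stands in its place.

```bash
python3 -c "
from plant import arm
print(arm.close_job())"
```

```text
the job is handed in; nothing more can be done
None
```

The selector rests in the wing-nut tank's click, the purge button was held fully down for over two seconds and let go, nothing was gripped, and the job is handed in (no verdict came back).

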